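Slide the back board of a jewelled frame under its leaf springs

TASK

Fit the back board of the gilded frame that lies face down on the bench: with the fingertips on its rubber thumb pad press the board down hard against the sprung panel beneath it and, keeping it pressed down, push it along the rebate so that its leading edge passes under the two steel leaf springs, until the board is fully home against the far rail. Then let go and leave it held down flat by the springs. Do not lift the board, keep the fingers off the leaf springs, and leave the jar, the saucer, the glue tube and the brush where they are.

Things in the scene. Friction and masses are not known exactly. Their poses are not given: they have to be found in the camera images.
- frame: Gilded frame lying face down, fixed, 194 long (x), 158 wide (y), 40 high (mm). Origin: centre of its underside on the bench. +x runs along the rebate from the open near end (x=-97) to the far rail (inner face x=+73); z up. Side rails 22 wide, 40 high, inner faces y=+57 and -57, guide the board. The near rail (x -97 to -77) is only 22 high: the board slides in over it.
- panel (a joint): Level sprung panel (150 by 112 mm) filling the rebate, frame x -77 to +73; the board lies on it. Value in m: 0 = up (its top 30 mm above the bench), grows as it is pressed down, stop at 0.008. With the board on it, it starts to sink at about 4 N, then takes 1 N more per mm (about 12 N at the stop).
- leaf_left (a joint): Left (+y) of two steel leaf springs, 26 mm wide, 2.5 thick, screwed on the far rail at frame y=+32. It runs back and down from the rail top to a bend at frame x=+49, underside 28.5 above the bench, then turns up to its lip. Value in rad: 0 = at rest, grows as it is lifted (29 mm from hinge to bend; 1.5 N at the bend starts to lift it, then 0.6 N per mm).
- leaf_right (a joint): Right leaf spring, the same, at frame y=-32. Values as for the left one; with the released board home under them both stand near 0.17 rad.
- leaf_lip (a point): Point midway between the turned-up lips of the two leaf springs at rest, frame x=+37, y=0; the lips end 32 to 34 mm above the bench. The unpressed board (top 38 above the bench) butts against the lips; pressed 7 mm or more, near or at its stop, its edge enters under them and lifts the leaves by itself; pressed less, the fingers slip.
- board: Loose back board, 170 long (x), 110 wide (y), 8 thick (mm), about 0.16 kg, on the panel between the side rails, 2 clearance each side. Origin: centre of its underside, 30 above the bench at the start; +x = sliding direction, as the frame's. At the start 44 to 58 short of home. Home: origin at frame x=-12, near edge level with the frame's near end; released, its top is about 33 above the bench.
- thumb_pad (a point): Centre of the top of the ribbed rubber thumb pad on the board, where the fingertips press: 44 mm (x) by 64 (y), 2 above the board's top, centred 15 ahead (+x) of the board's origin. Rubber friction about 1.2, the waxed board on panel and springs about 0.2. Pressed on the pad the board sinks level; pressed on the near end that overhangs the frame it tips.
- board_front (a point): Middle of the board's leading (+x) end face, 4 above the underside, 85 ahead of the board's origin.
- far_stop (a point): Point in the middle of the far rail's inner face (frame x = +73, y = 0), 30 above the bench. The board is home when its leading end face is against this face.
- stone_jar: Bystander: small amber jar with a metal cap, 42 across, 48 high, origin under its centre, standing to the left of the frame.
- saucer: Bystander: white saucer of paste stones, 80 across, 16 high, origin under its centre, to the right of the frame.
- glue_tube: Bystander: glue tube lying flat, about 96 long, 30 wide, 16 high, origin under its middle, to the left of the frame.
- brush: Bystander: small brush lying flat, 150 long, to the right of the frame.
Things that resemble listed ones, but are neither listed nor needed, are in the scene too. There is more than one size of the board; the job needs the middle-sized.

How it is judged:
By the outcome, as a careful person would: the job done as asked, in the order asked, and still so for the second after the job is handed in, with the robot touching nothing.
It also fails if it takes over 35 s, if anything falls off the work surface, if the arm or the gripper's body presses on something with over 40 N, if the wrist force passes 120 N, or if a joint passes its speed limit or range.

ROBOT

A 7-joint arm with a two-finger parallel gripper is mounted at the origin on the work surface. World frame = base frame: x ahead of the robot, y to its left, z up, the work surface at z = 0. Lengths are in m, angles in rad, forces in N, time in s.
With the tool pointing down it reaches from about 0.425 to 0.925 m from the base axis. Payload 6.8 kg.
Tool frame: the origin (TCP) lies between the finger pads; the fingertips stand 22 mm ahead of it and the grasp point (between the pads) lies 3 mm ahead of it (tip_extent is the distance from the TCP to the fingertips, in m); z points along the fingers, y is the direction in which the jaws open and shut (so a half turn about z gives the same grasp; the last joint's range is limited). The gripper opens to 88 mm and grips with 3 to 60 N. Pads are 20 mm wide; open, the fingers measure 115 mm over their backs; the gripper's body (75 mm by 178 mm) begins 61 mm behind the grasp point.
Start: joints at [1.141, 0.477, 0.022, 1.555, -0.011, 1.109, -0.083], TCP at [0.213, -0.64, 0.245] pointing down, gripper open.
Joint ranges: [-2.96, 2.96], [-0.34, 2.1], [-1.41, 1.46], [0.24, 2.44], [-1.37, 4.51], [0.17, 1.92], [-2.96, 2.96]. Speed limits (rad/s): [2.39, 2.39, 3.14, 3.14, 3.14, 3.14, 3.14].

INTERFACE

Orientations are given as a rotation vector (axis times angle).
In Python, from cell import * gives the robot as it stands.
- The arm moves only by the shell command python3 -m creep 'ROWS' [OPENING] [FORCE]. ROWS is JSON, one flat list of numbers, 6 for each row, row after row: the shift along the world's x, y, z in cm, then the turn, a rotation vector about the world's x, y, z in degrees. In form: [dx, dy, dz, wx, wy, wz, dx, dy, dz, wx, wy, wz, ...]. A call has exactly 8 rows; each row shifts and turns the pose as measured when the row begins; what a row does not reach is not made up. A row lasts 1/10 s, in which the tool goes at most 50 mm and 8.59 degrees, less where a joint would pass 70% of its speed; a pose out of reach is approached as far as the arm can. A call is refused whole if a number of a shift passes 5 or a number of a turn 8.59, either way. A call with a gripper value outside its range is refused whole. OPENING is the closure, from -1 (fully open) to 1 (shut), set as the call begins (- or left out, the last holds). The fingers move at their own pace and stop on an object; FORCE is the grip in N (left out, the last holds). Time passes only in rows, so rows that do not move let the fingers close, or fill a call up. It gives the time, the measured TCP pose, the force and the opening at its end, in the units of the state.
- sense(): the state, without advancing time (a new reading comes with each control period).
- grab_frame(name): name is "scene" or "top" or "wrist"; returns a dict with "image" (384x512x3 uint8, red, green, blue), "fx", "fy", "cx", "cy" (pixels), "xyz" and "orientation" of the camera in the world; the wrist camera has in their place "T_tool_cam" (4x4, takes a point from camera to tool coordinates, whose origin is the TCP and whose axes are the flange's). Camera axes: x right, y up, looking along -z (the intrinsics and any distortion apply to the point x, -y, -z); pixel columns grow to the right and rows downward; lengths in m; the calibration is good to about 2 mm. A picture is of the moment at which its call begins: read the wrist's pose just before it. There is no depth.
- hand_in(): hands the job in, once; it reports no verdict.
The state is a dict: "t": time; "q": joint angles; "dq": joint speeds; "joint_efforts": joint torques, N m; "position": TCP position; "eef_rot": TCP orientation; "force": force on the tool from outside, world axes, zero at the start; "ft_torque": the same for the moment, N m; "width": opening from 0.0 (shut) to 1.0 (fully open).
Only numpy, scipy, OpenCV 4.12 (cv2) and the standard library are available. Lean on these libraries where they do the work, as an engineer would, in place of code of your own. Each camera call takes 0.05 s, during which the arm holds its last target.

## Working session

There is one attempt and no reset: what is moved stays moved. The work goes in short steps, Python scripts to look and compute and a shell command to move; the robot and the scene stay as the last step left them, time stands still between calls to the robot, and variables do not carry over. Pictures are saved under pics/ and viewed, and the job is handed in when it is done.

```bash
ls; mkdir -p pics
cat > h.py <<'E'
from cell import *
import numpy as np, cv2
from scipy.spatial.transform import Rotation as R
def snap(n,fn):
    f=grab_frame(n); cv2.imwrite('pics/'+fn,f['image'][:,:,::-1]); return f
E
python3 - <<'E'
from h import *
import pickle
for n in ['scene','top','wrist']:
    f=snap(n,n+'1.png'); pickle.dump(f,open(n+'1.pkl','wb'))
    print({k:v for k,v in f.items() if k!='image'})
print(sense())
E
```

```text
pics
{'fx': 412.9871876912644, 'fy': 412.9871876912644, 'cx': 257.8420587754759, 'cy': 190.69524839338314, 'xyz': array([ 1.18029569, -0.15350027,  0.54888382]), 'orientation': array([0.80759502, 0.56870438, 1.1697978 ])}
{'fx': 427.4002229139881, 'fy': 427.4002229139881, 'cx': 250.24411455934506, 'cy': 190.11013726848643, 'xyz': array([0.45510931, 0.04162312, 1.02150916]), 'orientation': array([ 0.11002743, -0.10632262, -1.54599303])}
{'fx': 327.7373798374513, 'fy': 327.7373798374513, 'cx': 256.6029362953868, 'cy': 193.50873551498472, 'T_tool_cam': array([[ 1.17881003e-03,  9.65517490e-01,  2.60335526e-01,
         7.14446352e-02],
       [ 9.99998777e-01, -8.70574365e-04, -1.29929949e-03,
         4.44124633e-04],
       [-1.02785495e-03,  2.60336739e-01, -9.65517336e-01,
        -1.39002885e-01],
       [ 0.00000000e+00,  0.00000000e+00,  0.00000000e+00,
         1.00000000e+00]])}
{'t': 0.15, 'q': array([ 1.14091785,  0.47760023,  0.02235618,  1.55619221, -0.01147865,
        1.10930779, -0.08311657]), 'dq': array([-0.00083   , -0.00219844,  0.00060308, -0.0043221 , -0.00147087,
        0.00073686, -0.00037753]), 'joint_efforts': array([ 1.31572950e-03, -5.83290410e+01,  1.53621510e+00, -2.72877967e+01,
       -5.41579525e-02,  1.44637082e-02,  9.92601372e-05]), 'position': array([ 0.21332223, -0.63995601,  0.24392551]), 'eef_rot': array([-3.09969898e+00, -5.03060469e-01,  5.30123457e-04]), 'force': array([0.39470807, 0.28110333, 0.74002811]), 'ft_torque': array([-0.03770523,  0.03283181,  0.00100475]), 'width': 1.0000193194516507}
```

View pics/top1.png

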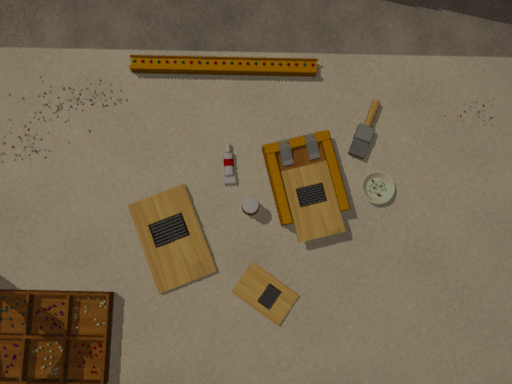

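View pics/scene1.png

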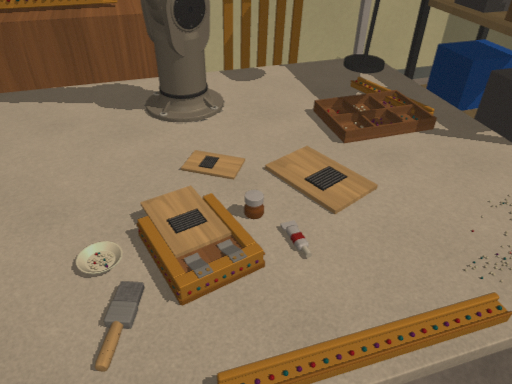

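Candidates in the top view: the large loose board at (172,238), the small loose board at (266,293) and the board lying in the frame at (312,200). The one in the frame is the middle size and lies on the panel, so it is my choice. I'll check it in a close crop.

Run:
```python
import pickle,cv2
f=pickle.load(open('top1.pkl','rb'));im=f['image'][115:255,250:360,::-1]
cv2.imwrite('pics/tc.png',cv2.resize(im,None,fx=4.2,fy=4.2,interpolation=cv2.INTER_CUBIC))
f=pickle.load(open('scene1.pkl','rb'));im=f['image'][175:300,125:275,::-1]
cv2.imwrite('pics/sc.png',cv2.resize(im,None,fx=4.6,fy=4.6,interpolation=cv2.INTER_CUBIC))
```

```text
(no output)
```

View pics/tc.png

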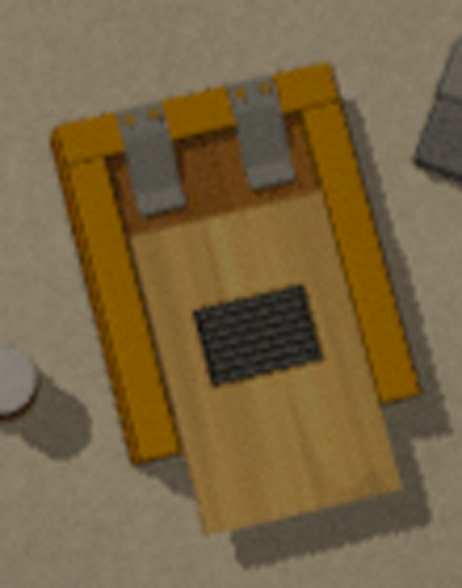

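View pics/sc.png

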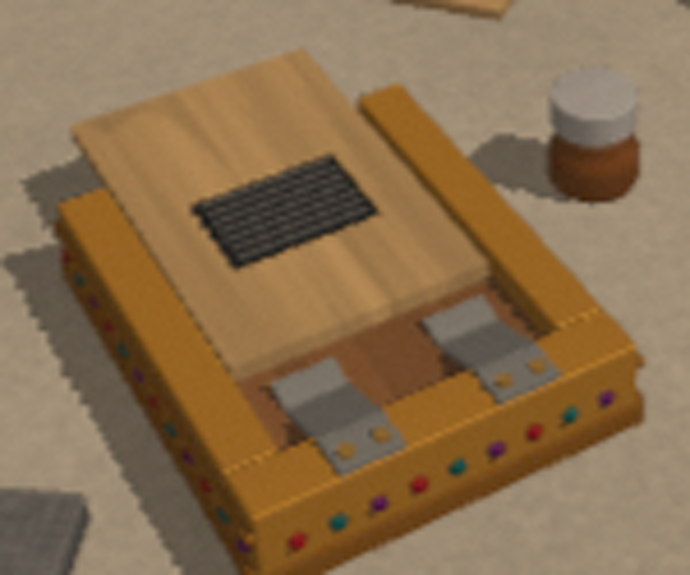

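The crop shows the middle board on the panel. Its leading edge runs (132,234)-(323,190), just short of both steel leaves, and the black pad is at about (259,335). I'll ray-cast these corners in both views.

```bash
cat >> h.py <<'E'
def ray(f,uv):
    uv=np.atleast_2d(np.array(uv,float))
    d=np.c_[(uv[:,0]-f['cx'])/f['fx'],-(uv[:,1]-f['cy'])/f['fy'],-np.ones(len(uv))]
    return f['xyz'],R.from_rotvec(f['orientation']).apply(d)
def cast(f,uv,z):
    o,d=ray(f,uv); return o+d*((z-o[2])/d[:,2])[:,None]
E
python3 - <<'E'
from h import *
import pickle
np.set_printoptions(precision=4,suppress=True)
def an(name,f,off,s,fr,bd,pad):
    c=lambda p,z: cast(f,(np.array(p)+.5)/s-.5+off,z)
    F=c(fr,.04);B=c(bd,.038);P=c(pad,.04)
    print(name,'\nF',F[:,:2].tolist(),'\nB',B[:,:2].round(4).tolist(),'\nP',P[:,:2].round(4).tolist(),P.mean(0))
    L=lambda a,b:np.linalg.norm(a-b)
    # order: far-left, far-right, near-right, near-left
    for X in (F,B,P):
        v=(X[0]+X[1]-X[2]-X[3])/2
        print(' len',L(X[0],X[3]),L(X[1],X[2]),'wid',L(X[0],X[1]),L(X[3],X[2]),'yaw',np.degrees(np.arctan2(v[1],v[0])),'c',X.mean(0)[:2])
f=pickle.load(open('top1.pkl','rb'))
an('top',f,np.array([250,115]),4.2,[(55,130),(333,66),(420,395),(133,464)],[(132,234),(323,190),(401,489),(207,534)],[(194,311),(305,285),(323,359),(213,386)])
f=pickle.load(open('scene1.pkl','rb'))
an('scene',f,np.array([125,175]),4.6,[(638,350),(252,516),(58,203),(402,87)],[(491,268),(237,376),(72,129),(305,48)],[(377,211),(238,267),(192,207),(333,155)])
s=sense();M=R.from_rotvec(s['eef_rot']).as_matrix();print(M)
E
```

```text
top 
F [[0.6979673028528249, 0.0184858413363286], [0.738307088800471, -0.13728867358972668], [0.5534488928249545, -0.184411890451951], [0.5121764361993179, -0.027466370795186892]] 
B [[0.6401, -0.0255], [0.6674, -0.1318], [0.5019, -0.174], [0.4752, -0.0683]] 
P [[0.5973, -0.0601], [0.6132, -0.1214], [0.5722, -0.1313], [0.5559, -0.0709]] [ 0.5846 -0.0959  0.04  ]
 len 0.19138926806809478 0.19076988805041195 wid 0.1609130132424029 0.16228158187621536 yaw 14.09633849167338 c [ 0.6255 -0.0827]
 len 0.17039304386975349 0.17079722224895758 wid 0.1098040456663506 0.10901841948800547 yaw 14.421438451208743 c [ 0.5712 -0.0999]
 len 0.042739477033748835 0.042167676280453543 wid 0.06331657846717469 0.06255697918867029 yaw 14.040209271235614 c [ 0.5846 -0.0959]
scene 
F [[0.7039270136347505, 0.018498780292407563], [0.7402381548627266, -0.13177608813923586], [0.5560194408153334, -0.1805936169170909], [0.5200315585893616, -0.029763072369772922]] 
B [[0.6424, -0.0219], [0.6716, -0.1263], [0.506, -0.1709], [0.4762, -0.0649]] 
P [[0.5983, -0.0579], [0.6152, -0.1169], [0.5742, -0.1291], [0.5579, -0.068]] [ 0.5864 -0.093   0.04  ]
 len 0.19012297285898064 0.1905772434506595 wid 0.15459959592258243 0.1550644409126441 yaw 14.773724544579737 c [ 0.6301 -0.0809]
 len 0.17162715854145633 0.17152803956574825 wid 0.10839444432667625 0.1100975863246725 yaw 14.779069254560925 c [ 0.5741 -0.096 ]
 len 0.041677666791947676 0.042817436087872925 wid 0.06135771432743425 0.06324214228022118 yaw 15.284486404541513 c [ 0.5864 -0.093 ]
[[ 0.9487  0.3163 -0.0005]
 [ 0.3163 -0.9487  0.0013]
 [-0.0001 -0.0014 -1.    ]]
```

Both views agree. The yaw is about 14.6° and the sizes match the description. The pad centre is near (0.5855,-0.0945), and the board is about 46 mm short of home. I'll move above the pad with the fingers shut.

```bash
python3 -m creep '[2.8,4.1,0,0,0,-0.5,2.8,4.1,0,0,0,-0.5,2.8,4.1,0,0,0,-0.5,2.8,4.1,0,0,0,-0.5,2.8,4.1,0,0,0,-0.5,2.8,4.1,0,0,0,-0.5,2.8,4.1,0,0,0,-0.5,2.8,4.1,0,0,0,-0.5]' 1 20
```

```text
t: 0.95
position: [0.4308, -0.3106, 0.2416]
eef_rot: [-3.12, -0.366, 0.009]
force: [0.1, -0.8, -0.2]
width: 0.31
```

```bash
python3 -m creep '[2.6,3.7,-1.5,0,0,0.3,2.6,3.7,-1.5,0,0,0.3,2.6,3.7,-1.5,0,0,0.3,2.6,3.7,-1.5,0,0,0.3,2.6,3.7,-1.5,0,0,0,1.8,2.5,-1.5,0,0,0,0.5,0.8,-1,0,0,0,0,0,0,0,0,0]'
python3 - <<'E'
from h import *
s=sense();print(s['position'],R.from_rotvec(s['eef_rot']).as_matrix(),s['force'],s['width'])
f=snap('wrist','w2.png');f=snap('scene','s2.png');f=snap('top','t2.png')
E
```

```text
t: 1.75
position: [0.591, -0.0753, 0.1381]
eef_rot: [-3.113, -0.415, 0.004]
force: [0.1, -0.4, -0.3]
width: 0.005
[ 0.5910086  -0.07531711  0.13812522] [[ 0.9650099   0.26220009 -0.00264774]
 [ 0.26220375 -0.96501186  0.00114164]
 [-0.00225576 -0.00179594 -0.99999584]] [ 0.10121423 -0.43445411 -0.29841516] 0.005154959733217501
```

View pics/w2.png

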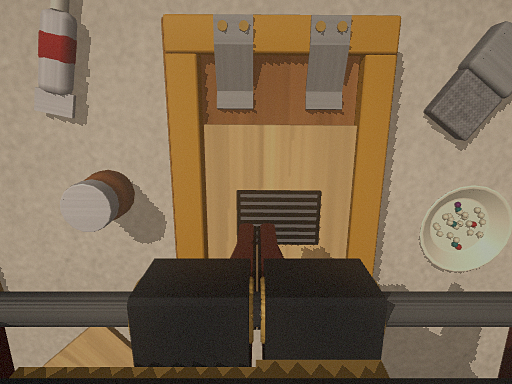

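View pics/s2.png

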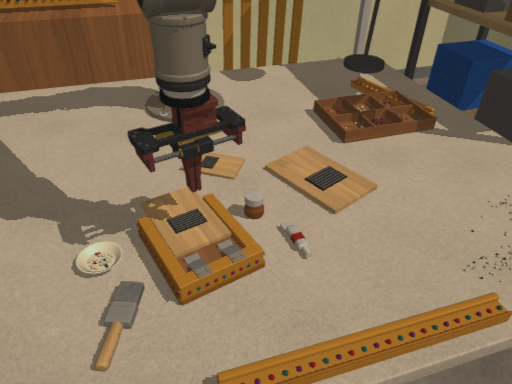

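The wrist view shows the pad at (237..320,190..244), the lips ending at row 109 and the board's leading edge at row 125. The TCP is a little too far to +y. I'll refine from this view.

```bash
cat >> h.py <<'E'
def wr(f,s):
    T=np.eye(4);T[:3,:3]=R.from_rotvec(s['eef_rot']).as_matrix();T[:3,3]=s['position']
    T=T@f['T_tool_cam'];g=dict(f);g['xyz']=T[:3,3];g['orientation']=R.from_matrix(T[:3,:3]).as_rotvec();return g
E
python3 - <<'E'
from h import *
np.set_printoptions(precision=4,suppress=True)
s=sense();f=wr(grab_frame('wrist'),s)
P=cast(f,[(237,190),(320.5,191),(319,244.5)],.04);c=(P[0]+P[2])/2
B=cast(f,[(203,124.5),(358,125.5)],.038)
F=cast(f,[(163,14),(401,15),(203,54),(363,54)],.04)
Lp=cast(f,[(217,109),(254,109),(306,109),(342,109)],.033)
print('pad',c,np.linalg.norm(P[1]-P[0]),np.linalg.norm(P[1]-P[2]))
yaw=np.degrees(np.arctan2(*(F[0]-F[1])[:2][::-1]))-90
print('yaw',yaw,np.degrees(np.arctan2(*(P[0]-P[1])[:2][::-1]))-90, np.linalg.norm(F[0]-F[1]),np.linalg.norm(B[0]-B[1]))
y=np.radians(14.6);u=np.array([np.cos(y),np.sin(y),0]);v=np.array([-u[1],u[0],0])
far=F[:2].mean(0); inner=F[2:].mean(0)
for n,p in [('pad',c),('front',B.mean(0)),('rail outer',far),('rail inner',inner),('lips',Lp.mean(0)),('tcp',s['position'])]:
    print(n,p,'u',(p@u*1000).round(1),'v',(p@v*1000).round(1))
E
```

```text
pad [ 0.5837 -0.0994  0.04  ] 0.06297820101834799 0.043647137158413604
yaw 14.802323124387698 14.266396111797548 0.15680577126389053 0.11184944486093322
pad [ 0.5837 -0.0994  0.04  ] u 539.8 v -243.3
front [ 0.6514 -0.0813  0.038 ] u 609.9 v -242.8
rail outer [ 0.7203 -0.0623  0.04  ] u 681.4 v -241.8
rail inner [ 0.6973 -0.0696  0.04  ] u 657.2 v -243.1
lips [ 0.662 -0.078  0.033] u 621.0 v -242.3
tcp [ 0.5911 -0.0787  0.1401] u 552.1 v -225.1
```

The three views agree: yaw is 14.6°, about 47 mm of travel remains, and the front edge is 11 mm before the lips. I'll move over the pad and down to about 10 mm clear.

```bash
python3 -m creep '[-0.4,-1.0,-1.5,0,0,-0.3,-0.4,-1.0,-1.5,0,0,-0.2,0,0,-1.5,0,0,0,0,0,-1.0,0,0,0,0,0,-0.7,0,0,0,0,0,-0.3,0,0,0,0,0,0,0,0,0,0,0,0,0,0,0]'
```

```text
t: 2.75
position: [0.5835, -0.1071, 0.0777]
eef_rot: [3.113, 0.376, 0.012]
force: [-0.4, 0.6, -0.2]
width: 0.008
```

```bash
python3 -m creep '[0,0.4,-0.3,0,0,0.3,0,0.3,-0.2,0,0,0.3,0,0.1,-0.1,0,0,0.1,0,0,0,0,0,0,0,0,-0.1,0,0,0,0,0,-0.1,0,0,0,0,0,0,0,0,0,0,0,0,0,0,0]'
python3 - <<'E'
from h import *
s=sense();print(s['position'],R.from_rotvec(s['eef_rot']).as_matrix(),s['force'])
f=snap('scene','s3.png');cv2.imwrite('pics/s3c.png',cv2.resize(f['image'][130:300,90:310,::-1],None,fx=3.5,fy=3.5))
f=snap('wrist','w3.png')
E
```

```text
t: 3.55
position: [0.5847, -0.0974, 0.0703]
eef_rot: [3.11, 0.399, 0.016]
force: [-0.2, 0.3, -0.1]
width: 0.003
[ 0.58466518 -0.09735658  0.07034607] [[ 0.96752602  0.25253799  0.01086162]
 [ 0.25259621 -0.96756201 -0.00434909]
 [ 0.00941098  0.00695146 -0.99993155]] [-0.15374933  0.25705092 -0.12215165]
```

View pics/s3c.png

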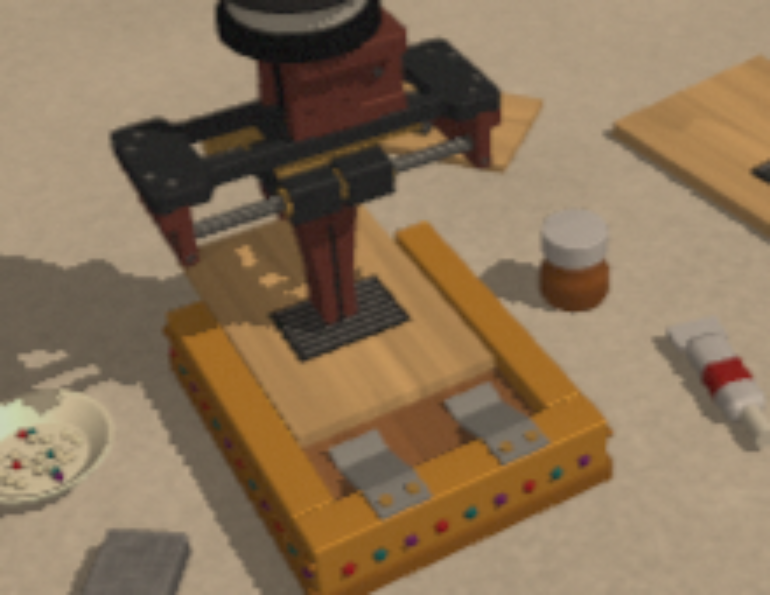

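View pics/w3.png

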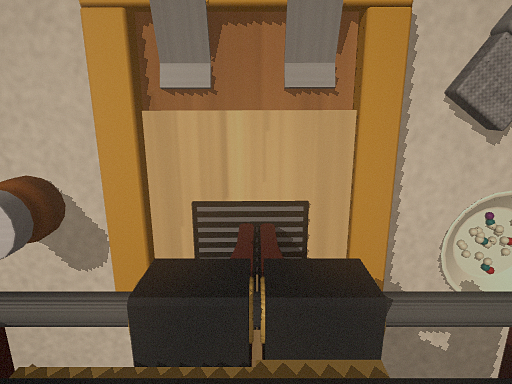

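The fingertips are over the pad, 7 px right of its middle, with the pad at (193..309,200..) in the wrist view and about 8 mm of clearance. Next I press down gently and read the force.

```bash
python3 -m creep '[0,0.05,-0.3,0,0,0,0,0.05,-0.3,0,0,0,0,0,-0.3,0,0,0,0,0,-0.3,0,0,0,0,0,-0.3,0,0,0,0,0,-0.3,0,0,0,0,0,-0.3,0,0,0,0,0,-0.3,0,0,0]'
```

```text
t: 4.45
position: [0.5887, -0.0966, 0.0543]
eef_rot: [3.107, 0.397, 0.027]
force: [-8.7, 2.0, 29.6]
width: 0.004
```

The force is 30 N and the tip is at 32 mm, so the board is sunk about 7.7 mm, close to the stop. Now I slide along the rebate while holding that press.

```bash
python3 -m creep '[0.5,0.13,-0.3,0,0.1,0,0.5,0.13,-0.3,0,0.1,0,0.5,0.13,-0.3,0,0.1,0,0.5,0.13,-0.3,0,0.1,0,0.5,0.13,-0.3,0,0.1,0,0.5,0.13,-0.3,0,0.1,0,0.4,0.1,-0.3,0,0.1,0,0.3,0.08,-0.3,0,0.1,0]'
python3 - <<'E'
from h import *
s=sense();print(s['position'],R.from_rotvec(s['eef_rot']).as_matrix(),s['force'])
f=snap('scene','s4.png');cv2.imwrite('pics/s4c.png',cv2.resize(f['image'][130:300,90:310,::-1],None,fx=3.5,fy=3.5))
f=snap('wrist','w4.png')
print(sense()['force'])
E
```

```text
t: 5.25
position: [0.6277, -0.0863, 0.0542]
eef_rot: [3.104, 0.394, 0.004]
force: [-9.6, 0.9, 29.4]
width: 0.003
[ 0.62767303 -0.08626357  0.0541788 ] [[ 0.96827755  0.24984034  0.00428903]
 [ 0.24987509 -0.96819666 -0.01255671]
 [ 0.00101545  0.0132301  -0.99991196]] [-9.5786893   0.87161329 29.44550813]
[-8.48851551  0.72444447 24.45087211]
```

View pics/s4c.png

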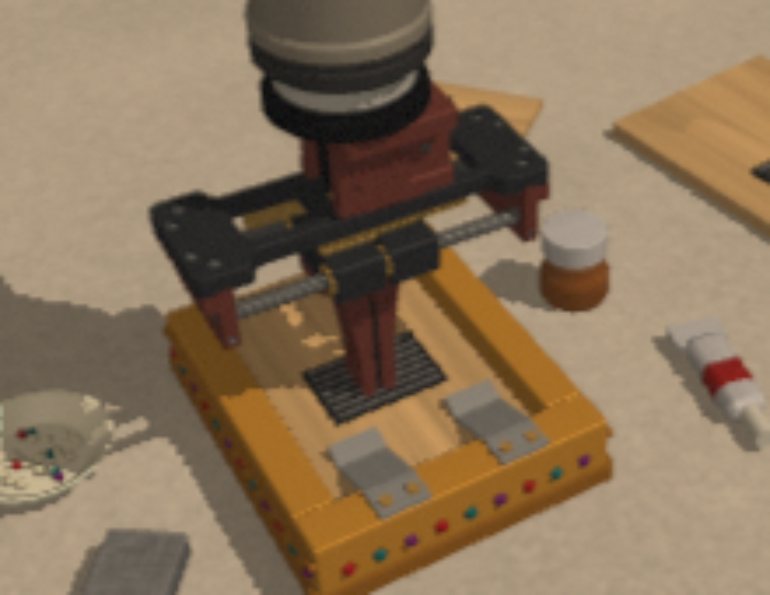

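View pics/w4.png

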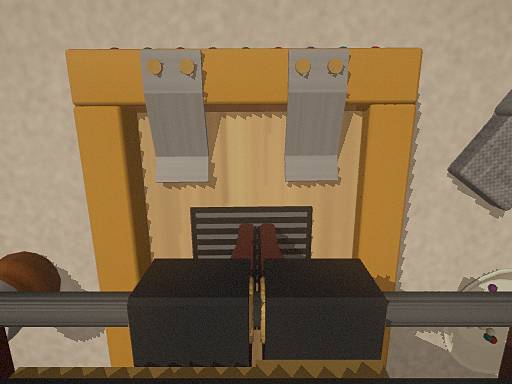

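The board has passed under both leaves, with lips at row 182 and board visible beneath and beyond them. The fingers have moved 44 mm of about 47 without slipping. I'll keep pressing and push until the rail resists.

```bash
python3 -m creep '[0.2,0.05,-0.35,0,0,0,0.3,0.08,-0.35,0,0,0,0.3,0.08,-0.35,0,0,0,0.3,0.08,-0.35,0,0,0,0.3,0.08,-0.35,0,0,0,0.3,0.08,-0.35,0,0,0,0.3,0.08,-0.35,0,0,0,0.3,0.08,-0.35,0,0,0]'
```

```text
t: 6.15
position: [0.6327, -0.0848, 0.0542]
eef_rot: [3.096, 0.383, -0.063]
force: [-19.9, 0.7, 38.0]
width: 0.005
```

Run:
```python
from h import *
s=sense();print(s['position'],R.from_rotvec(s['eef_rot']).as_matrix(),s['force'])
f=snap('wrist','w5.png')
f=snap('top','t5.png');cv2.imwrite('pics/t5c.png',cv2.resize(f['image'][115:255,250:360,::-1],None,fx=4.2,fy=4.2,interpolation=cv2.INTER_CUBIC))
```

```text
[ 0.63269002 -0.0848364   0.05420527] [[ 0.96911658  0.24379204 -0.03712802]
 [ 0.24293685 -0.96969107 -0.02609441]
 [-0.04236432  0.01626876 -0.99896977]] [-19.869185     0.70607265  38.01537416]
```

View pics/w5.png

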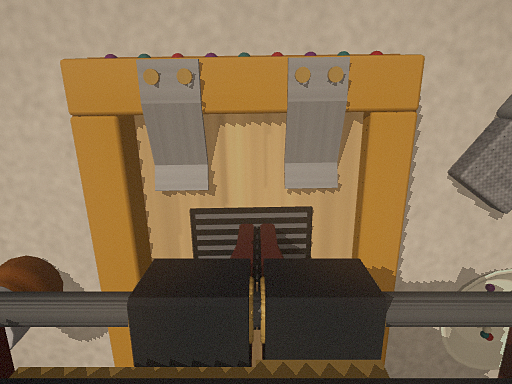

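View pics/t5c.png

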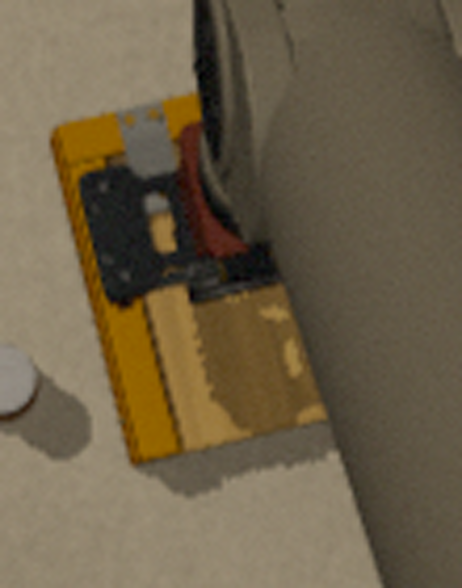

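The board's near edge is level with the frame's near end (row ~450 in the crop), no gap shows at the far rail in the wrist view, and the push force jumped to 20 N. So the board is home. I'll release straight up.

```bash
python3 -m creep '[0.1,0.03,-0.1,0,0,0,0.05,0.01,0.1,0,0,0,0,0,0.4,0,0,0,0,0,0.8,0,0,0,0,0,1.5,0,0,0,0,0,2,0,0,0,0,0,2,0,0,0,0,0,1.5,0,0,0]'
```

```text
t: 7.05
position: [0.6313, -0.0845, 0.1414]
eef_rot: [3.096, 0.383, -0.072]
force: [0.2, 0.0, -0.3]
width: 0.004
```

```bash
python3 -m creep '[-1.5,0,3,0,0,0,-3,-3,2,0,0,0,-3,-3,2,0,0,0,-3,-3,1,0,0,0,-2,-3,0,0,0,0,-1,-2,0,0,0,0,0,0,0,0,0,0,0,0,0,0,0,0]'
python3 - <<'E'
from h import *
s=sense();print(s['position'],s['force'])
f=snap('wrist','w6.png')
f=snap('top','t6.png');cv2.imwrite('pics/t6c.png',cv2.resize(f['image'][115:255,250:360,::-1],None,fx=4.2,fy=4.2,interpolation=cv2.INTER_CUBIC))
f=snap('scene','s6.png');cv2.imwrite('pics/s6c.png',cv2.resize(f['image'][175:300,125:275,::-1],None,fx=4.6,fy=4.6,interpolation=cv2.INTER_CUBIC))
E
```

```text
t: 7.85
position: [0.4938, -0.2269, 0.2339]
eef_rot: [3.093, 0.386, -0.053]
force: [-0.8, 0.0, -0.2]
width: 0.004
[ 0.49378524 -0.22685605  0.23385623] [-0.79295512  0.04795706 -0.20889944]
```

View pics/t6.png

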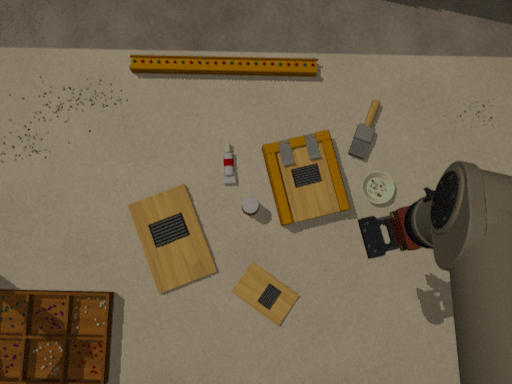

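View pics/s6c.png

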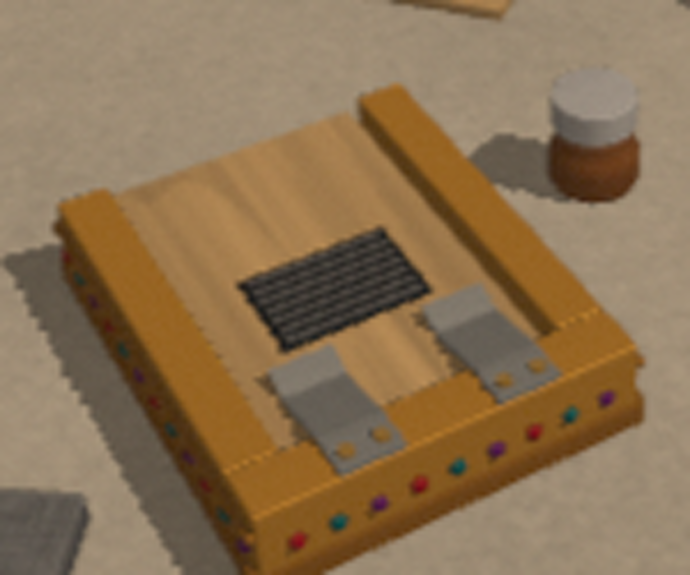

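View pics/w6.png

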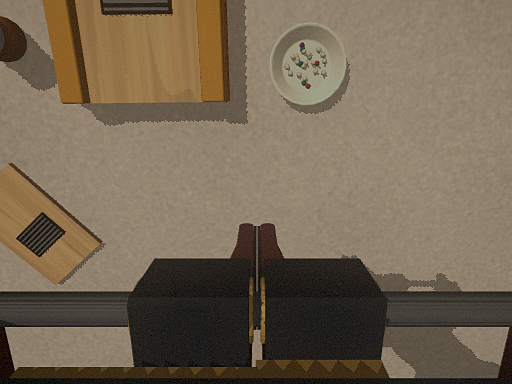

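View pics/t6c.png

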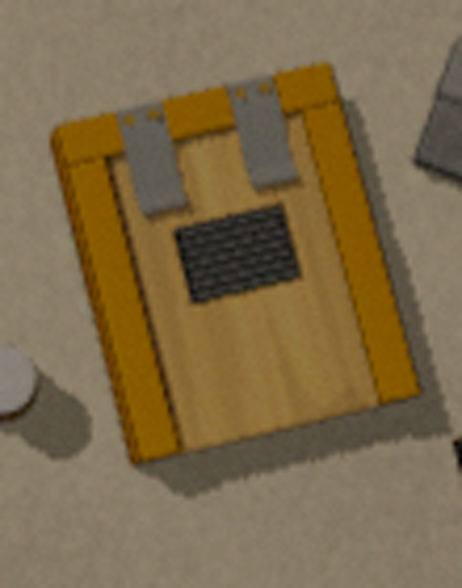

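The board lies flat under both leaves and its near edge is flush with the rail ends (wrist row ~102). The jar, saucer, tube and brush are at the same pixels as before. One numeric check on travel before handing in.

Run:
```python
from h import *
import pickle
y=np.radians(14.6);u=np.array([np.cos(y),np.sin(y),0])
f=pickle.load(open('top1.pkl','rb'));c=lambda p,z:cast(f,(np.array(p)+.5)/4.2-.5+np.array([250,115]),z).mean(0)@u*1000
print('top travel',c([(176,229),(285,205),(301,277),(191,303)],.035)-c([(194,311),(305,285),(323,359),(213,386)],.04))
f=pickle.load(open('scene1.pkl','rb'));c=lambda p,z:cast(f,(np.array(p)+.5)/4.6-.5+np.array([125,175]),z).mean(0)@u*1000
print('scene travel',c([(431,290),(286,352),(238,285),(383,228)],.035)-c([(377,211),(238,267),(192,207),(333,155)],.04))
g=pickle.load(open('top1.pkl','rb'));h=grab_frame('top')
d=np.abs(h['image'].astype(int)-g['image']).sum(2)
for n,(x0,x1,y0,y1) in dict(jar=(238,262,195,218),tube=(220,238,142,188),brush=(348,382,98,160),saucer=(362,396,170,206)).items(): print(n,(d[y0:y1,x0:x1]>80).sum())
```

```text
top travel 47.60188649267127
scene travel 47.29454835522779
jar 0
tube 0
brush 0
saucer 0
```

The travel is 47.5 mm against the 47.4 mm needed, and none of the bystander objects moved.

```bash
python3 -c "
from cell import *
print(hand_in())"
```

```text
the job is handed in; nothing more can be done
None
```

The back board is fully home against the far rail and held flat under both leaf springs, and the job is handed in at about 8 s of robot time. With shut fingertips on the thumb pad I pressed the board down about 7.7 mm (30–38 N). Keeping it pressed, I slid it under the leaves until the push force rose from 9 N to 20 N at the rail. I then lifted straight off.

**Travel:** The last checks gave 47.6 mm (top view) and 47.3 mm (scene view). The wrist view had called for 47.4 mm, and an earlier estimate from the top and scene views for about 46 mm.

**Board:** Its near edge is level with the frame's near end, and the leaves lie on top of it. I judged flatness and the springs' hold from the pictures, without measuring the leaf angles.

**Surroundings:** The jar, saucer, glue tube and brush had not moved in the top view. The fingers stayed on the pad, clear of the leaf springs, and the arm ended clear of everything.

No check failed. The views differed by up to about 6 mm on the pad's position, and the tool tilted about 3° at the final push.

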